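Turn the clay bird to the lamp on the indexing turntable

TASK

The sculptor wants light on the bird's face. Pull the turntable's red plunger knob up, twist it so that it stays out by itself and let go; turn the plate by its black post until the bird faces the round yellow lamp; then twist the knob back so that the pin drops fully home in the notch there and the table is locked again. Do not touch the soft clay bird, and leave the lamp, cup, bowl and jar where they stand.

Things in the scene. Friction and masses are not known exactly. Their poses are not given: they have to be found in the camera images.
- turntable: blue turntable, fixed; origin on the plate's axis at table height. Its plunger bracket (50 mm wide, out to 158 mm) is on its +x side, the plunger's axis 111 mm from the plate's axis along +x. Plate 248 mm across, 20 mm thick, top 50 mm above the table. Its rim has nine open notches 14 mm wide, one every 40 degrees, each with a pale dash beside it; the first lies where the beak points.
- plate (a joint): turn of the plate in rad about the vertical axis, counter-clockwise seen from above positive; 0 at the start, stops at +-1.65. Locking places are at 0, +-0.698 and +-1.396 (40 degree steps). It turns easily (under 3 N at the post) and stays where it is left.
- post_top (a point): centre of the top of the black upright post fixed on the plate, used to turn it: 16 mm diameter, 66 mm tall above the plate (its top 116 mm above the table), 88 mm from the plate's axis, on the side opposite to the bird's beak. Its frame turns with the plate.
- bird: grey-brown clay bird fixed on the plate, 105 mm long, 50 mm wide, 55 mm tall (its top 105 mm above the table). Origin on the plate's axis at the plate's top; its x axis points where the beak points (beak tip 52 mm from the axis, tail end 52 mm behind). At the start it faces the plunger.
- plunger (a joint): lift of the plunger in m: 0 = pin fully home in a notch, 0.020 = top stop. A spring pulls it down with 6 to 11 N. The 10 mm round-ended pin enters the notch by 10 mm (2 mm play each side). From 0.014 up the knob can be twisted; twisted, it rests at 0.014 on its sleeve. Let down between notches it rides on the plate at 0.010 and drops in when a notch comes under it.
- knob (a joint): twist of the red knob in rad, 0 at the start (its brass cross pin lies in the sleeve's slot, and can twist only when pulled up), counter-clockwise seen from above positive, stop at 1.047 (60 degrees); beyond about 0.8 the cross pin rests safely on the sleeve and the plunger stays out.
- knob_grip (a point): centre of the plunger's red knob, a bar 46 mm long, 14 mm thick and 26 mm tall, the place to pinch it across its thickness. Its x axis runs along the bar, z up. At home it is 119 mm above the table, the bar turned 30 degrees clockwise from the turntable's x axis. The steel sleeve below it, about 30 mm square, ends 93 mm above the table.
- lamp: round table lamp with a warm yellow 72 mm globe on a white 72 mm base, 112 mm tall, loose; origin under its centre. It stands about 250 mm from the plate's axis, within 3 degrees of the direction of one of the four locking places other than the starting one (the cup, bowl and jar stand in the other three).
- cup: white cup, 72 mm across, 65 mm tall, loose, leave alone; origin under its centre.
- bowl: clay-coloured bowl, 84 mm across, 55 mm tall, loose, leave alone; origin under its centre.
- jar: black jar with a pale label, 54 mm across, 60 mm tall, loose, leave alone; origin under its centre.
Mind the look-alikes: they are no part of the job. What is shaped like the lamp but green or purple is not meant.

How it is judged:
By the outcome, as a careful person would: the job done as asked, in the order asked, and still so for the second after the job is handed in, with the robot touching nothing.
It also fails if it takes over 67 s, if anything falls off the work surface, if the arm or the gripper's body presses on something with over 40 N, if the wrist force passes 120 N, or if a joint passes its speed limit or range.

ROBOT

A 6-joint arm with a two-finger parallel gripper is mounted at the origin on the work surface. World frame = base frame: x ahead of the robot, y to its left, z up, the work surface at z = 0. Lengths are in m, angles in rad, forces in N, time in s.
With the tool pointing down it reaches from about 0.275 to 0.775 m from the base axis. Payload 14.6 kg.
Tool frame: the origin (TCP) lies between the finger pads; the fingertips stand 22 mm ahead of it and the grasp point (between the pads) lies 3 mm ahead of it; z points along the fingers, y is the direction in which the jaws open and shut (so a half turn about z gives the same grasp; the last joint's range is limited). The gripper opens to 85 mm and grips with 20 to 120 N. Pads are 22 mm wide; open, the fingers measure 114 mm over their backs; the gripper's body (76 mm by 85 mm) begins 54 mm behind the grasp point. The pads swing forward as they close: fully open they stand 13 mm farther back than shut.
Start: joints at [-1.387, 0.263, -0.048, 1.259, 0, 1.415], TCP at [0.174, -0.495, 0.253] pointing down, gripper open.
Joint ranges: [-2.65, 2.65], [-0.89, 1.7], [-1.18, 1.37], [-2.13, 2.11], [-1.35, 1.29], [-3.14, 3.14]. Speed limits (rad/s): [1.89, 1.89, 2.57, 2.79, 3.14, 3.14].

INTERFACE

Orientations are given as [roll, pitch, yaw] about the fixed x, y, z axes, in that order (R = Rz(yaw) Ry(pitch) Rx(roll)).
In Python, from bench import manip, viewer, workorder, spotter gives the robot as it stands.
- The arm moves only by the tool step_arm, never from a script. Its argument "plan" is text: rows parted by semicolons, each of 7 numbers parted by spaces: the shift along the tool's x, y, z in cm, then the turn, a rotation vector about the tool's x, y, z in rad, then the closure, from 0 (fully open) to 1 (shut). A call has 1 to 10 rows; each row is the pose to reach, as a shift and turn from the pose measured when the call began, along the tool's axes at that moment; what a row does not reach only later rows make up. A row lasts 1/12 s, in which the tool goes at most 41.7 mm and 7.16 degrees, less where a joint would pass 70% of its speed; a pose out of reach is approached as far as the arm can. A call with a gripper value outside its range is refused whole. The fingers move at their own pace and stop on an object; the grip force is fixed at half the most. Time passes only in rows, so rows that repeat a pose let the fingers close. It gives the time, the measured TCP pose, the force and the opening at its end, in the units of the state.
- manip.get_state(): the state, without advancing time (a new reading comes with each control period).
- viewer.grab_frame(name): name is "side" or "top"; returns a dict with "color" (420x560x3 uint8, red, green, blue), "range_z" (420x560 float32, m along the optical axis (not along the pixel's ray), 0 where there is no reading), "fx", "fy", "cx", "cy" (pixels), "R" (3x3) and "t" (3): a world point X has camera coordinates R X + t. Camera axes: x right, y down, z forward; pixel columns grow to the right and rows downward; lengths in m; the calibration is good to about 2 mm. A picture is of the moment at which its call begins.
- workorder.finish_job(): hands the job in, once; it reports no verdict.
Trained networks look in the newest picture that a camera, given by its name, has taken for a name from the list of things; names that differ only in an ending like _2 or _b are one class to them, and where a whole thing is asked for, a point or a joint stands for the part that bears it (a point fixed in the world has none). Each returns a list of dicts, best first, with "score" (0 to 1); they miss things now and then, are a little off and sometimes report something else, mostly with a low value. They report only what shows in the picture. A call takes as long as a camera call. They do not tell look-alikes from the thing itself.
- spotter.boxes_of(label, camera): "at" ([x, y, z] in m, in world coordinates, good to about 4 mm: the middle of the surface that is visible of it).
- spotter.regions_of(label, camera): "mask" (420x560 bool, what is visible of it).
The state is a dict: "t": time; "joint_positions": joint angles; "joint_vel": joint speeds; "joint_efforts": joint torques, N m; "tool_pos": TCP position; "eef_rot": TCP orientation; "ft_force": force on the tool from outside, world axes, zero at the start; "wrist_torque": the same for the moment, N m; "width": opening from 0.0 (shut) to 1.0 (fully open).
Only numpy, scipy, OpenCV 4.12 (cv2) and the standard library are available. Lean on these libraries where they do the work, as an engineer would, in place of code of your own. Each camera call takes 0.05 s, during which the arm holds its last target. There are 200 camera calls.

## Working session

There is one attempt and no reset: what is moved stays moved. The work goes in short steps, Python scripts to look and compute and a tool call to move; the robot and the scene stay as the last step left them, time stands still between calls to the robot, and variables do not carry over. Pictures are saved under pics/ and viewed, about 8 in all and at most 12, crops included, and the job is handed in when it is done.

Besides the shell and the picture viewer there is one more tool, called after ">>>" as a command line: name --argument value ..., lists and objects as JSON in quotes. step_arm: Moves the arm, as the interface text tells. Its arguments: {"type":"object","properties":{"plan":{"type":"string"}},"required":["plan"]}

```bash
mkdir -p pics; ls; cat > h.py <<'E'
import numpy as np, cv2
from bench import manip, viewer, workorder, spotter
def save(f,n,crop=None,s=1):
    im=f["color"][:,:,::-1]
    if crop: im=im[crop[1]:crop[3],crop[0]:crop[2]]
    cv2.imwrite(f"pics/{n}.png",cv2.resize(im,None,fx=s,fy=s,interpolation=cv2.INTER_CUBIC))
def proj(f,X):
    c=f["R"]@np.array(X)+f["t"]; return c[0]/c[2]*f["fx"]+f["cx"],c[1]/c[2]*f["fy"]+f["cy"]
def cloud(f):
    z=f["range_z"]; v,u=np.indices(z.shape)
    c=np.stack([(u-f["cx"])/f["fx"]*z,(v-f["cy"])/f["fy"]*z,z],-1)
    return (c-f["t"])@f["R"]
E
python3 - <<'E'
from h import *
F={n:viewer.grab_frame(n) for n in("top","side")}
for n in F: save(F[n],n+"0")
print(manip.get_state())
for l in ["turntable","post_top","bird","knob_grip","lamp","cup","bowl","jar"]:
  for n in F:
    for d in spotter.boxes_of(l,n)[:4]:
      print(l,n,round(d["score"],2),np.round(d["at"],3),np.round(proj(F[n],d["at"])))
E
```

```text
pics
{'t': 0.1, 'joint_positions': array([-1.38729106e+00,  2.63483837e-01, -4.88647348e-02,  1.25941949e+00,
       -1.23001261e-05,  1.41551309e+00]), 'joint_vel': array([-0.00130808, -0.00134188,  0.0033185 ,  0.0015478 ,  0.00066158,
       -0.00186318]), 'joint_efforts': array([ 3.69882211e-03, -6.38575959e+01,  3.85064256e+01,  9.91157518e-03,
       -2.42173592e-04, -5.36426796e-06]), 'tool_pos': array([ 0.17443869, -0.49492851,  0.25287186]), 'eef_rot': array([-3.14063071e+00, -1.38136299e-04,  3.38788451e-01]), 'ft_force': array([-0.59867622, -1.07957809, -0.23417075]), 'wrist_torque': array([-0.02630953,  0.00685704,  0.03197086]), 'width': 0.9950053658914768}
turntable top 0.58 [0.562 0.113 0.051] [285. 219.]
turntable side 0.84 [0.559 0.136 0.052] [291. 231.]
turntable side 0.65 [0.671 0.126 0.124] [257. 200.]
post_top top 0.56 [0.558 0.11  0.053] [286. 221.]
post_top side 0.84 [0.542 0.142 0.049] [295. 234.]
bird top 0.75 [0.556 0.115 0.093] [284. 220.]
bird side 0.76 [0.554 0.126 0.092] [294. 218.]
knob_grip side 0.4 [0.668 0.12  0.123] [259. 200.]
knob_grip side 0.16 [0.742 0.301 0.073] [207. 241.]
lamp top 0.83 [0.652 0.526 0.097] [127. 181.]
lamp top 0.72 [0.75  0.277 0.098] [224. 145.]
lamp top 0.67 [0.752 0.394 0.1  ] [179. 144.]
lamp top 0.57 [0.356 0.189 0.102] [254. 298.]
lamp side 0.79 [0.744 0.302 0.074] [206. 240.]
lamp side 0.76 [0.645 0.556 0.088] [186. 308.]
lamp side 0.7 [0.745 0.417 0.072] [183. 265.]
lamp side 0.57 [0.352 0.212 0.07 ] [352. 259.]
cup top 0.66 [ 0.616 -0.143  0.022] [379. 202.]
cup side 0.67 [ 0.607 -0.116  0.045] [305. 190.]
bowl top 0.79 [0.606 0.36  0.027] [195. 202.]
bowl side 0.59 [0.606 0.343 0.039] [245. 272.]
jar top 0.82 [ 0.747 -0.041  0.06 ] [344. 151.]
jar top 0.72 [0.749 0.276 0.096] [224. 146.]
jar side 0.7 [ 0.744 -0.037  0.053] [259. 190.]
```

```bash
python3 -c "
import cv2,numpy as np
cv2.imwrite('pics/b0.png',np.hstack([cv2.resize(cv2.imread('pics/%s0.png'%n),(400,300)) for n in('top','side')]))"
```

```text
(no output)
```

View pics/top0.png

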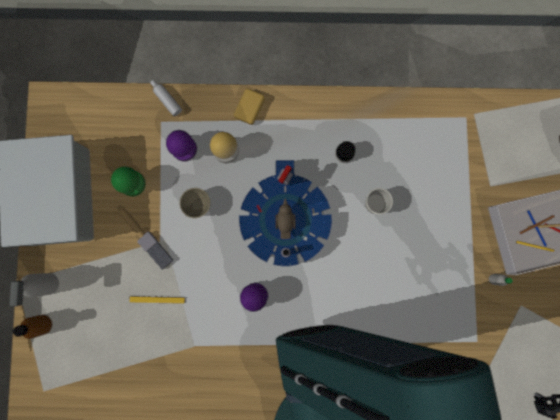

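View pics/side0.png

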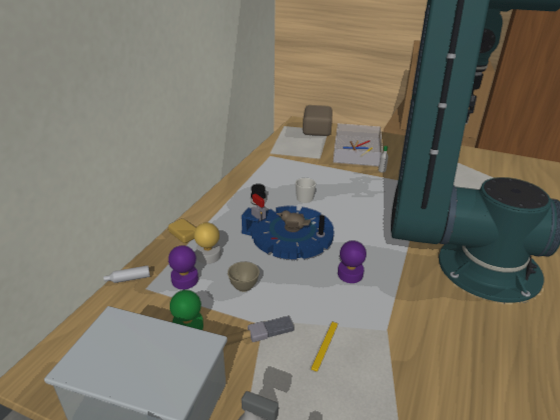

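Top view: the yellow lamp is at (224,145). Its look-alikes are purple at (180,144), purple at (254,297) and green at (127,181). The knob is red at (286,174), the post black at (286,253), and the bird faces the plunger (up in the image). I choose the yellow one at (224,145), about +40° from the plunger direction. Next come the geometry refinement and a close crop.

```bash
python3 - <<'E'
from h import *
f=viewer.grab_frame("top"); P=cloud(f)
save(f,"crop1",(200,110,350,280),4 if 0 else 3.5)
hsv=cv2.cvtColor(f["color"],cv2.COLOR_RGB2HSV); H,S,V=[hsv[...,i].astype(int) for i in range(3)]
blue=(H>95)&(H<125)&(S>100)&(abs(P[...,2]-.05)<.006)&(np.hypot(P[...,0]-.559,P[...,1]-.115)<.15)
pts=P[blue][:,:2].astype(np.float32)
c,r=cv2.minEnclosingCircle(pts[np.hypot(*(pts-[.559,.115]).T)<.127]); print("circ",c,r)
near=np.hypot(P[...,0]-.559,P[...,1]-.115)
red=((H<8)|(H>172))&(S>120)&(near<.16)&(P[...,2]>.1)
k=P[red]; print("knob",len(k),k.mean(0),k.max(0),k.min(0)); 
top=k[k[:,2]>np.percentile(k[:,2],90)-.006]
print("top",top.mean(0),cv2.minAreaRect(top[:,:2].astype(np.float32)*1000))
po=(near<.12)&(P[...,2]>.105)&(P[...,0]<.52); print("post",P[po].mean(0),P[po][:,:2].max(0),P[po][:,:2].min(0),po.sum())
g=(H>12)&(H<32)&(S>90)&(abs(P[...,0]-.75)<.06)&(abs(P[...,1]-.277)<.06)&(P[...,2]>.05);print("lamp",P[g].mean(0),P[g].max(0),P[g].min(0))
bl=blue&(near>.13); 
s=viewer.grab_frame("side"); Q=cloud(s)
hs=cv2.cvtColor(s["color"],cv2.COLOR_RGB2HSV).astype(int)
m=((hs[...,0]<8)|(hs[...,0]>172))&(hs[...,1]>120)&(np.hypot(Q[...,0]-.559,Q[...,1]-.115)<.16)&(Q[...,2]>.09)
print("side knob",m.sum(),Q[m].mean(0),Q[m].max(0),Q[m].min(0))
E
```

```text
circ (0.5624634027481079, 0.11337024718523026) 0.12251564115285873
knob 96 [0.66754225 0.11630759 0.14522079] [0.69264695 0.13066291 1.46109793] [0.45484919 0.1030101  0.117265  ]
top [0.66865391 0.11616606 0.15031094] ((573.9996337890625, 122.2579574584961), (25.85631561279297, 237.22093200683594), 86.77013397216797)
post [0.45542038 0.11588739 1.42097094] [0.48140519 0.11755832] [0.45484919 0.10480967] 972
lamp [0.751717   0.28059966 0.10217729] [0.78797519 0.31560835 0.11807355] [0.72124803 0.2482856  0.07856042]
side knob 107 [0.67058793 0.12260239 0.12316841] [0.69421883 0.13623517 0.13493913] [0.64983604 0.10566225 0.09121361]
```

View pics/crop1.png

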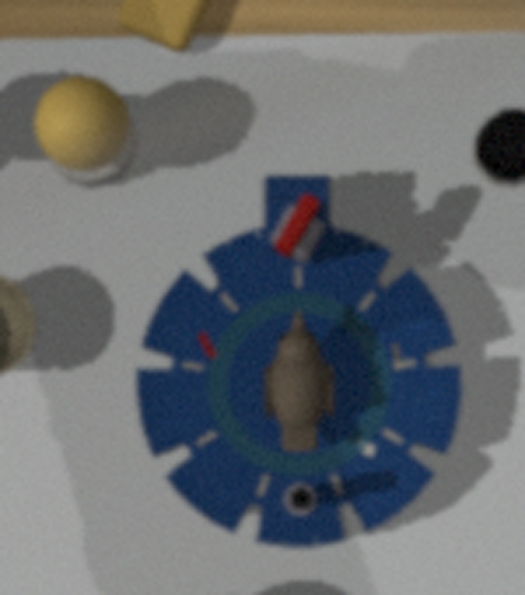

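```bash
python3 - <<'E'
from h import *
f=viewer.grab_frame("top")
def ray(f,u,v,z):
    d=f["R"].T@np.array([(u-f["cx"])/f["fx"],(v-f["cy"])/f["fy"],1]); o=-f["R"].T@f["t"]
    return o+d*(z-o[2])/d[2]
hsv=cv2.cvtColor(f["color"],cv2.COLOR_RGB2HSV).astype(int);H,S,V=hsv[...,0],hsv[...,1],hsv[...,2]
v,u=np.indices(H.shape)
red=((H<8)|(H>172))&(S>120)&(abs(u-286)<12)&(abs(v-174)<14)
r=cv2.minAreaRect(np.stack([u[red],v[red]],-1).astype(np.float32)); print("kn",r,"centroid",u[red].mean(),v[red].mean())
print("knob",ray(f,u[red].mean(),v[red].mean(),.13), "ends",[ray(f,*p,.132).round(4) for p in cv2.boxPoints(r)])
blk=(V<45)&(abs(u-285.7)<5)&(abs(v-252)<5); print("post",blk.sum(),u[blk].mean(),v[blk].mean(),ray(f,u[blk].mean(),v[blk].mean(),.116))
P=cloud(f)
b=((H>95)&(H<125)&(S>100)&(np.hypot(u-285,v-219)<60)).astype(np.uint8)
c=max(cv2.findContours(b,0,cv2.CHAIN_APPROX_NONE)[0],key=len)[:,0]
W=np.array([ray(f,*p,.05)[:2] for p in c]); W=W[~((W[:,0]>.63)&(abs(W[:,1]-.115)<.04))]
from scipy.optimize import least_squares
s=least_squares(lambda q:np.hypot(W[:,0]-q[0],W[:,1]-q[1])-q[2],[.56,.115,.124],loss="soft_l1",f_scale=.001); print("plate",s.x)
s=viewer.grab_frame("side")
for n,X in dict(knob=(.669,.116,.119),ptop=(.472,.114,.116)).items(): print(n,proj(s,X))
save(s,"side1",(200,170,360,280),5)
print("pix/m",f["fx"]/1.4)
E
```

```text
kn ((284.4769287109375, 173.91537475585938), (5.209457874298096, 17.4888973236084), 29.744882583618164) centroid 284.55434782608694 173.7608695652174
knob [0.67173275 0.11675133 0.13      ] ends [array([0.6546, 0.1334, 0.132 ]), array([0.6939, 0.112 , 0.132 ]), array([0.6875, 0.1004, 0.132 ]), array([0.6482, 0.1218, 0.132 ])]
post 20 285.9 251.95 [0.47387593 0.11017862 0.116     ]
plate [0.56210686 0.11327547 0.11883374]
knob (np.float64(259.4950125385096), np.float64(200.18560880563652))
ptop (np.float64(322.35025211566267), np.float64(215.8939157706884))
pix/m 378.1009803267181
```

View pics/side1.png

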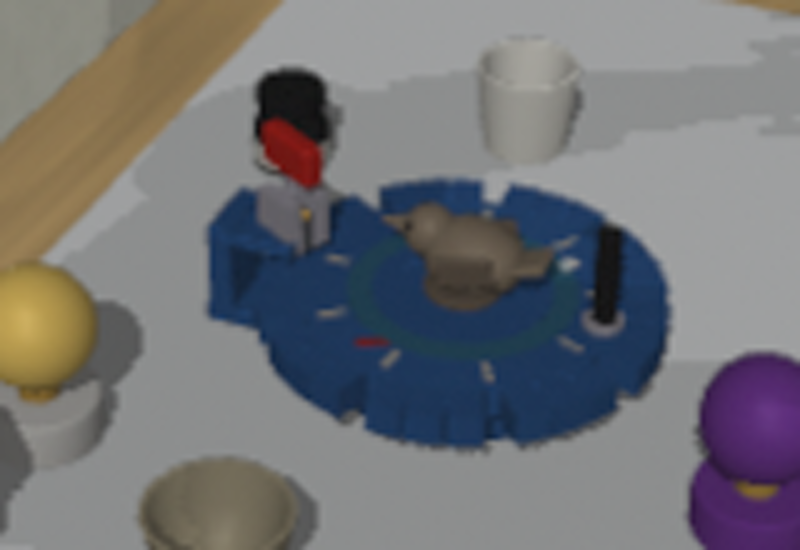

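Everything checks out: the crop confirms the yellow lamp, at about +40° (CCW). The axis is near (0.562, 0.1135), the knob near (0.671, 0.1165) with its bar at yaw −28°, and the post near (0.474, 0.110). I approach above the knob with the tool flipped to yaw 2.65, to suit joint 6.

>>> step_arm --plan "67.2 -41.2 5 0 0 -2.31 0;67.2 -41.2 5 0 0 -2.31 0;67.2 -41.2 5 0 0 -2.31 0;67.2 -41.2 5 0 0 -2.31 0;67.2 -41.2 5 0 0 -2.31 0;67.2 -41.2 5 0 0 -2.31 0;67.2 -41.2 5 0 0 -2.31 0;67.2 -41.2 5 0 0 -2.31 0;67.2 -41.2 5 0 0 -2.31 0;67.2 -41.2 5 0 0 -2.31 0"

```text
t: 1.93
tool_pos: [0.4375, -0.1704, 0.227]
eef_rot: [3.141, 0.0, 1.595]
ft_force: [-0.3, -1.5, -0.1]
width: 1.0
```

>>> step_arm --plan "28.1 24.0 2.5 0 0 -1.055 0;28.1 24.0 2.5 0 0 -1.055 0;28.1 24.0 2.5 0 0 -1.055 0;28.1 24.0 2.5 0 0 -1.055 0;28.1 24.0 2.5 0 0 -1.055 0;28.1 24.0 2.5 0 0 -1.055 0;28.1 24.0 2.5 0 0 -1.055 0;28.1 24.0 2.5 0 0 -1.055 0.3;28.1 24.0 2.5 0 0 -1.055 0.3;28.1 24.0 2.5 0 0 -1.055 0.3"

```text
t: 2.77
tool_pos: [0.6733, 0.1212, 0.1999]
eef_rot: [3.141, -0.001, 2.658]
ft_force: [1.0, -0.2, -0.2]
width: 0.702
```

>>> step_arm --plan "0 -0.45 3 0 0 0.01 0.3;0 -0.45 5 0 0 0.01 0.3;0 -0.45 7 0 0 0.01 0.3;0 -0.45 7.8 0 0 0.01 0.3;0 -0.45 7.8 0 0 0.01 0.4;0 -0.45 7.8 0 0 0.01 0.5;0 -0.45 7.8 0 0 0.01 0.6;0 -0.45 7.8 0 0 0.01 0.6"

```text
t: 3.43
tool_pos: [0.6718, 0.1172, 0.1233]
eef_rot: [3.14, 0.001, 2.648]
ft_force: [-0.4, -0.6, 0.5]
width: 0.396
```

```bash
python3 - <<'E'
from h import *
s=viewer.grab_frame("side"); save(s,"side2",(200,130,330,250),5)
st=manip.get_state(); print(st["tool_pos"],st["ft_force"],st["joint_positions"])
E
```

```text
[0.67169598 0.11723859 0.12309368] [0.71547451 0.32390628 0.17643687] [5.31472400e-02 5.87323990e-01 1.29965160e-01 1.11181082e+00
 7.25124714e-04 5.46946092e-01]
```

View pics/side2.png

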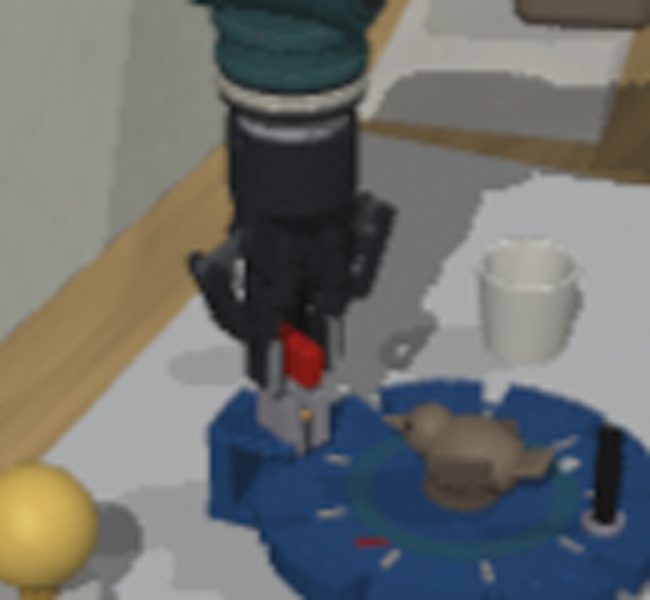

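The knob sits between the fingers, at about (303,355) in the crop, with the fingers at 260 and 335. I close the gripper on it.

>>> step_arm --plan "0 0 0 0 0 0 0.8;0 0 0 0 0 0 1;0 0 0 0 0 0 1;0 0 0 0 0 0 1;0 0 0 0 0 0 1;0 0 0 0 0 0 1"

```text
t: 3.98
tool_pos: [0.6723, 0.1176, 0.1241]
eef_rot: [3.139, 0.002, 2.648]
ft_force: [1.1, 2.6, 6.6]
width: 0.153
```

>>> step_arm --plan "0 0 -0.4 0 0 0 1;0 0 -0.8 0 0 0 1;0 0 -1.2 0 0 0 1;0 0 -1.5 0 0 0 1;0 0 -1.7 0 0 0 1;0 0 -1.7 0 0 0 1;0 0 -1.7 0 0 0 1"

```text
t: 4.57
tool_pos: [0.6721, 0.1176, 0.1409]
eef_rot: [3.139, 0.002, 2.648]
ft_force: [2.7, 2.2, -10.2]
width: 0.151
```

>>> step_arm --plan "0 0 0 0 0 -0.1 1;0 0 0 0 0 -0.2 1;0 0 0 0 0 -0.3 1;0 0 0 0 0 -0.4 1;0 0 0 0 0 -0.5 1"

```text
t: 4.98
tool_pos: [0.6721, 0.1173, 0.1405]
eef_rot: [3.141, 0.003, -3.13]
ft_force: [3.5, -0.9, -10.6]
width: 0.151
```

Twisting freely. Continuing to about 1.0 rad.

>>> step_arm --plan "0 0 0 0 0 -0.1 1;0 0 0 0 0 -0.2 1;0 0 0 0 0 -0.3 1;0 0 0 0 0 -0.4 1;0 0 0 0 0 -0.49 1;0 0 0 0 0 -0.5 1"

```text
t: 5.48
tool_pos: [0.6722, 0.117, 0.1403]
eef_rot: [-3.14, 0.003, -2.626]
ft_force: [3.6, -0.6, -10.9]
width: 0.152
```

```bash
python3 - <<'E'
from h import *
st=manip.get_state(); print(st["tool_pos"],st["eef_rot"],st["ft_force"],st["wrist_torque"])
E
```

```text
[0.6722149  0.11696252 0.14030385] [-3.14040163e+00  2.60186700e-03 -2.62627169e+00] [  3.62823679  -0.61745518 -10.86985544] [-0.27308633 -0.91418584  0.03574689]
```

Twisted 1.01 rad. I lower gently onto the sleeve.

>>> step_arm --plan "0 0 0.1 0 0 0 1;0 0 0.2 0 0 0 1;0 0 0.25 0 0 0 1;0 0 0.25 0 0 0 1"

```text
t: 5.82
tool_pos: [0.6723, 0.1169, 0.138]
eef_rot: [-3.14, 0.003, -2.628]
ft_force: [1.3, 0.2, -4.9]
width: 0.154
```

>>> step_arm --plan "0 0 0.05 0 0 0 1;0 0 0.05 0 0 0 0.7;0 0 0.05 0 0 0 0.5;0 0 0.05 0 0 0 0.4;0 0 0.05 0 0 0 0.4;0 0 -3 0 0 0 0.4;0 0 -6 0 0 0 0.4;0 0 -9 0 0 0 0.4;0 0 -9 0 0 0 0.4"

```text
t: 6.57
tool_pos: [0.6735, 0.117, 0.234]
eef_rot: [-3.137, 0.01, -2.628]
ft_force: [-0.2, -0.3, 0.3]
width: 0.601
```

```bash
python3 - <<'E'
from h import *
s=viewer.grab_frame("side"); save(s,"side3",(200,150,360,260),5)
st=manip.get_state(); print(st["tool_pos"],st["eef_rot"],st["ft_force"],st["joint_positions"])
Q=cloud(s);hs=cv2.cvtColor(s["color"],cv2.COLOR_RGB2HSV).astype(int)
m=((hs[...,0]<8)|(hs[...,0]>172))&(hs[...,1]>120)&(np.hypot(Q[...,0]-.559,Q[...,1]-.115)<.16)&(Q[...,2]>.09)
print("side knob",m.sum(),Q[m].mean(0),Q[m].max(0),Q[m].min(0))
E
```

```text
[0.6731258  0.11700025 0.23121102] [-3.13779074  0.00755928 -2.62776726] [ 0.02729342 -0.12621982 -0.68478   ] [ 5.29830585e-02  5.47042117e-01  3.51110900e-01  1.36640372e+00
 -4.37096502e-05 -4.60828150e-01]
side knob 133 [0.6703948  0.12231392 0.13665936] [0.69054881 0.13582624 0.149775  ] [0.65168056 0.10395963 0.11933842]
```

View pics/side3.png

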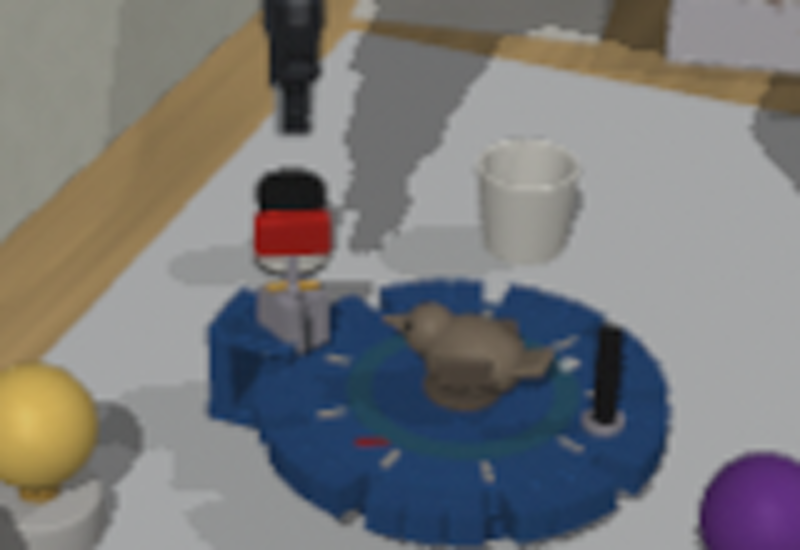

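The knob (293,233 in the crop) stays out on its sleeve: lifted 13.5 mm and twisted, with the brass pin lying across the slot. Next, the post.

>>> step_arm --plan "17.7 9.15 2 0 0 0.48 0.3;17.7 9.15 2 0 0 0.48 0.3;17.7 9.15 2 0 0 0.48 0.3;17.7 9.15 2 0 0 0.48 0.3;17.7 9.15 2 0 0 0.48 0.3;17.7 9.15 2 0 0 0.48 0.3;17.7 9.15 2 0 0 0.48 0.3;17.7 9.15 2 0 0 0.48 0.3;17.7 9.15 2 0 0 0.48 0.3"

```text
t: 7.37
tool_pos: [0.4751, 0.1097, 0.2093]
eef_rot: [3.141, 0.009, -3.108]
ft_force: [0.5, 0.2, 0.7]
width: 0.698
```

>>> step_arm --plan "0.1 0 4 0 0 0 0.3;0.1 0 7 0 0 0 0.3;0.1 0 9.5 0 0 0 0.3;0.1 0 10.8 0 0 0 0.4;0.1 0 10.8 0 0 0 0.6;0.1 0 10.8 0 0 0 0.6;0.1 0 10.8 0 0 0 0.6"

```text
t: 7.95
tool_pos: [0.476, 0.1097, 0.102]
eef_rot: [3.141, 0.01, -3.108]
ft_force: [0.2, 0.9, 0.6]
width: 0.406
```

```bash
python3 - <<'E'
from h import *
s=viewer.grab_frame("side"); save(s,"side4",(220,130,370,240),5)
st=manip.get_state(); print(st["tool_pos"],st["eef_rot"],st["ft_force"])
E
```

```text
[0.47609426 0.10973611 0.10227241] [ 3.14145071  0.01033513 -3.10780805] [ 0.77245928  0.21096716 -0.28312258]
```

View pics/side4.png

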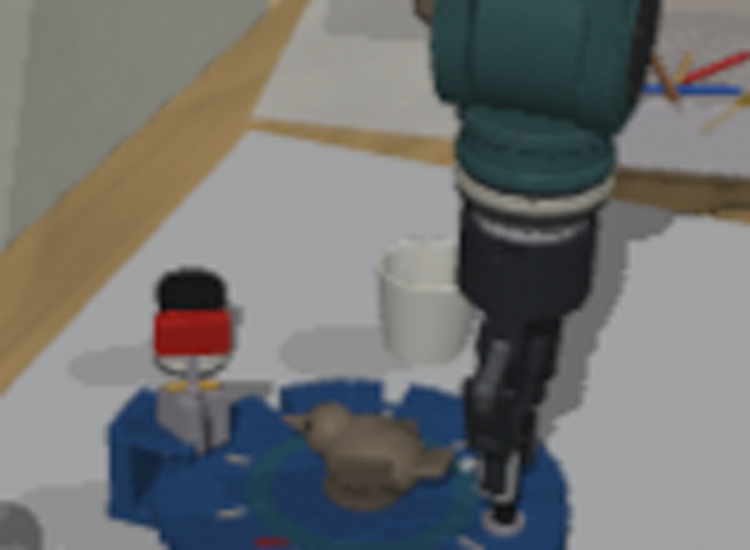

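The post (505,510) is between the fingers, clear of the bird's tail (455,458). I close on it.

>>> step_arm --plan "0 0 0 0 0 0 0.8;0 0 0 0 0 0 1;0 0 0 0 0 0 1;0 0 0 0 0 0 1;0 0 0 0 0 0 1"

```text
t: 8.42
tool_pos: [0.4769, 0.1098, 0.1034]
eef_rot: [3.141, 0.013, -3.108]
ft_force: [-0.8, 0.0, 7.9]
width: 0.171
```

>>> step_arm --plan "-0.03 -0.6 0 0 0 -0.07 1;-0.1 -1.19 0 0 0 -0.14 1;-0.2 -1.78 0 0 0 -0.21 1;-0.35 -2.35 0 0 0 -0.28 1;-0.54 -2.92 0 0 0 -0.35 1;-0.54 -2.92 0 0 0 -0.35 1"

```text
t: 8.92
tool_pos: [0.484, 0.0802, 0.1036]
eef_rot: [-3.137, 0.013, -2.754]
ft_force: [3.2, 0.8, -10.2]
width: 0.169
```

>>> step_arm --plan "-0.03 -0.6 0 0 0 -0.07 1;-0.1 -1.18 0 0 0 -0.14 1;-0.21 -1.77 0 0 0 -0.21 1;-0.36 -2.34 0 0 0 -0.28 1;-0.54 -2.86 0 0 0 -0.345 1;-0.54 -2.86 0 0 0 -0.345 1"

```text
t: 9.42
tool_pos: [0.5003, 0.0557, 0.1036]
eef_rot: [-3.134, 0.011, -2.407]
ft_force: [4.3, 3.3, -11.8]
width: 0.164
```

```bash
python3 - <<'E'
from h import *
st=manip.get_state(); print(st["tool_pos"],st["eef_rot"],st["ft_force"])
p=st["tool_pos"][:2]
for c in([.562,.1135],[.5615,.113],[.561,.1135]):
    a=np.array([.4769,.1098])-c;b=p-c; print(np.degrees(np.arctan2(a[0]*b[1]-a[1]*b[0],a@b)))
E
```

```text
[0.5002632  0.05566419 0.10356368] [-3.13375309  0.0110721  -2.4074109 ] [  4.28410283   3.27788508 -11.78170934]
40.64186850258077
40.949490236163896
41.0793690472938
```

>>> step_arm --plan "0 0 0 0 0 0 0.7;0 0 0 0 0 0 0.5;0 0 0 0 0 0 0.4;0 0 0 0 0 0 0.4;0 0 -4 0 0 0 0.4;0 0 -8 0 0 0 0.4;0 0 -11 0 0 0 0.4;-12 8 -11 0 0 0 0.4;-12 8 -11 0 0 0 0.4;-12 8 -11 0 0 0 0.4"

```text
t: 10.25
tool_pos: [0.53, 0.178, 0.2153]
eef_rot: [-3.133, 0.013, -2.41]
ft_force: [0.8, -0.9, -0.2]
width: 0.602
```

```bash
python3 - <<'E'
from h import *
st=manip.get_state(); print(st["tool_pos"],st["eef_rot"],st["ft_force"],st["joint_positions"])
f=viewer.grab_frame("top");s=viewer.grab_frame("side")
a=cv2.resize(f["color"][130:280,210:360],(390,390),interpolation=2);b=cv2.resize(s["color"][180:260,230:340],(400,291),interpolation=2)
im=np.zeros((390,790,3),np.uint8);im[:,:390]=a;im[:291,390:]=b
cv2.imwrite("pics/both5.png",im[:,:,::-1])
E
```

```text
[0.52995012 0.17798028 0.21530054] [-3.13259061  0.01281489 -2.4097779 ] [ 0.75118699 -0.87966841 -0.19733197] [ 1.78684894e-01  3.24481067e-01 -6.28653777e-02  1.16781680e+00
 -9.27708703e-04 -5.53079431e-01]
```

View pics/both5.png

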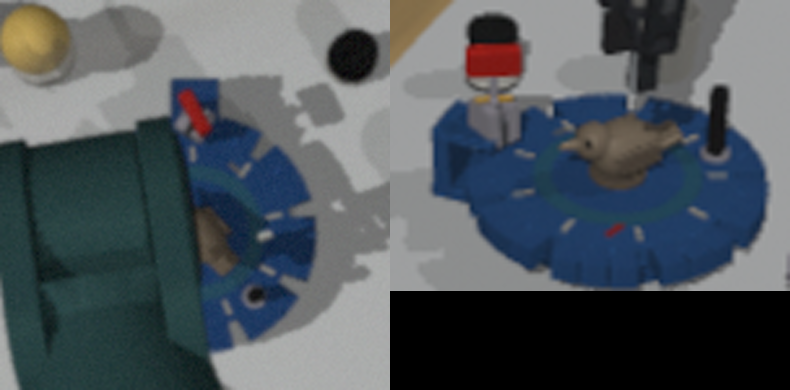

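The bird now faces the lamp, and the post is at (308,244) in the full top view. I check the angle by the post's chord.

```bash
python3 - <<'E'
from h import *
f=viewer.grab_frame("top")
def ray(f,u,v,z):
    d=f["R"].T@np.array([(u-f["cx"])/f["fx"],(v-f["cy"])/f["fy"],1]); o=-f["R"].T@f["t"]
    return (o+d*(z-o[2])/d[2])[:2]
f0=cv2.imread("pics/top0.png")[:,:,::-1]
def cen(im,u0,v0):
    g=im.astype(float).max(2); v,u=np.indices(g.shape); m=np.hypot(u-u0,v-v0)<4
    w=m*np.clip(60-g,0,None); return (w*u).sum()/w.sum(),(w*v).sum()/w.sum()
a=ray(f,*cen(f0,285.8,252),.116); b=ray(f,*cen(f["color"],308.1,243.8),.116)
print(a,b,"chord deg",2*np.degrees(np.arcsin(np.hypot(*(b-a))/.176)))
for c in([.562,.1135],[.5615,.113]):
    x,y=a-c,b-c; print(np.degrees(np.arctan2(x[0]*y[1]-x[1]*y[0],x@y)),np.hypot(*x),np.hypot(*y))
E
```

```text
[0.47392059 0.11070062] [0.4977571  0.05375991] chord deg 41.06404351307045
41.09965793221068 0.08812388113283408 0.0877270092928881
41.3992044796269 0.08760958644665365 0.08702037217068678
```

The estimate is 40.5–41°, within the pin's play and lead-in. Back to the knob.

>>> step_arm --plan "-6.5 -14 1 0 0 0.218 0.4;-6.5 -14 1 0 0 0.218 0.4;-6.5 -14 1 0 0 0.218 0.4;-6.5 -14 1 0 0 0.218 0.4;-6.5 -14 1 0 0 0.218 0.4;-6.5 -14 1 0 0 0.218 0.4;-6.5 -14 1 0 0 0.218 0.4"

```text
t: 10.98
tool_pos: [0.6713, 0.1184, 0.2059]
eef_rot: [-3.137, 0.012, -2.623]
ft_force: [1.0, 0.5, 0.3]
width: 0.601
```

>>> step_arm --plan "0 -0.15 3 0 0 0 0.4;0 -0.15 5 0 0 0 0.4;0 -0.15 6.8 0 0 0 0.4;0 -0.15 6.8 0 0 0 0.6;0 -0.15 6.8 0 0 0 0.8;0 -0.15 6.8 0 0 0 1;0 -0.15 6.8 0 0 0 1;0 -0.15 6.8 0 0 0 1;0 -0.15 6.8 0 0 0 1"

```text
t: 11.73
tool_pos: [0.6733, 0.1176, 0.1398]
eef_rot: [-3.136, 0.014, -2.623]
ft_force: [-2.6, 2.0, 9.1]
width: 0.153
```

>>> step_arm --plan "0 0 -0.15 0 0 0 1;0 0 -0.25 0 0 0 1;0 0 -0.25 0 0 0.1 1;0 0 -0.25 0 0 0.2 1;0 0 -0.25 0 0 0.3 1;0 0 -0.25 0 0 0.4 1;0 0 -0.25 0 0 0.5 1;0 0 -0.25 0 0 0.5 1"

```text
t: 12.4
tool_pos: [0.6731, 0.1173, 0.1418]
eef_rot: [3.14, 0.014, -3.128]
ft_force: [1.0, -0.1, -9.3]
width: 0.151
```

>>> step_arm --plan "0 0 0 0 0 0.1 1;0 0 0 0 0 0.2 1;0 0 0 0 0 0.3 1;0 0 0 0 0 0.4 1;0 0 0 0 0 0.5 1;0 0 0 0 0 0.51 1;0 0 0 0 0 0.51 1"

```text
t: 12.98
tool_pos: [0.673, 0.1172, 0.1416]
eef_rot: [3.134, 0.011, 2.65]
ft_force: [0.3, -0.8, -9.5]
width: 0.148
```

>>> step_arm --plan "0 0 0.2 0 0 0 1;0 0 0.4 0 0 0 1;0 0 0.6 0 0 0 1;0 0 0.8 0 0 0 1;0 0 0.8 0 0 0 1"

```text
t: 13.4
tool_pos: [0.673, 0.1172, 0.1332]
eef_rot: [3.134, 0.011, 2.65]
ft_force: [0.5, -1.2, -7.6]
width: 0.153
```

>>> step_arm --plan "0 0 0.2 0 0 0 1;0 0 0.4 0 0 0 1;0 0 0.6 0 0 0 1;0 0 0.75 0 0 0 1;0 0 0.75 0 0 0 1"

```text
t: 13.82
tool_pos: [0.6731, 0.1172, 0.1261]
eef_rot: [3.134, 0.012, 2.65]
ft_force: [-1.7, -1.4, -2.0]
width: 0.154
```

>>> step_arm --plan "0 0 0.1 0 0 0 1;0 0 0.1 0 0 0 0.7;0 0 0.1 0 0 0 0.5;0 0 0.1 0 0 0 0.4;0 0 0.1 0 0 0 0.4;0 0 -3 0 0 0 0.4;0 0 -6 0 0 0 0.4;0 0 -10 0 0 0 0.4;0 0 -14 0 0 0 0.4;0 0 -14 0 0 0 0.4"

```text
t: 14.65
tool_pos: [0.6729, 0.1172, 0.2742]
eef_rot: [3.128, 0.02, 2.65]
ft_force: [1.8, 0.1, 0.7]
width: 0.605
```

```bash
python3 - <<'E'
from h import *
st=manip.get_state(); print(st["tool_pos"],st["ft_force"])
s=viewer.grab_frame("side"); save(s,"side6",(200,150,360,260),5)
Q=cloud(s);hs=cv2.cvtColor(s["color"],cv2.COLOR_RGB2HSV).astype(int)
m=((hs[...,0]<8)|(hs[...,0]>172))&(hs[...,1]>120)&(np.hypot(Q[...,0]-.559,Q[...,1]-.115)<.16)&(Q[...,2]>.09)
print("side knob",m.sum(),Q[m].mean(0),Q[m].max(0),Q[m].min(0))
E
```

```text
[0.67285312 0.11718661 0.27417144] [1.75918551 0.14513275 0.70721068]
side knob 106 [0.67056643 0.12283423 0.12354233] [0.69268356 0.13612516 0.13564428] [0.65066549 0.10333819 0.1062524 ]
```

View pics/side6.png

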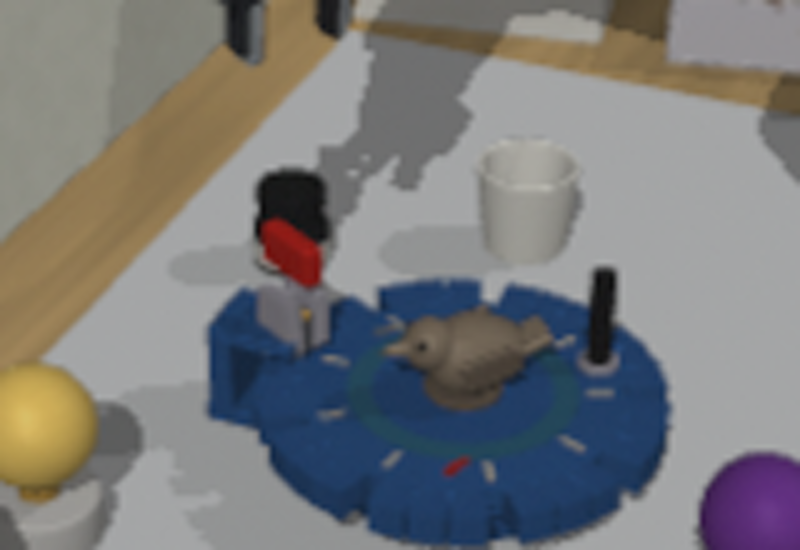

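The knob is back in its original attitude (292,252) with the pin in its slot, and the bird faces the lamp. One sub-pixel comparison of the knob with the start picture, then I hand in.

```bash
python3 - <<'E'
from h import *
s=viewer.grab_frame("side")
def c(im):
    h=cv2.cvtColor(np.ascontiguousarray(im),cv2.COLOR_RGB2HSV).astype(int)[185:220,240:275]
    m=((h[...,0]<8)|(h[...,0]>172))&(h[...,1]>120); v,u=np.nonzero(m); return u.mean().round(2),v.mean().round(2),m.sum()
print(c(cv2.imread("pics/side0.png")[:,:,::-1]),c(s["color"]), proj(s,(.671,.117,.119)),proj(s,(.671,.117,.129)))
for l in["lamp","cup","bowl","jar"]: print(l,[np.round(d["at"],3) for d in spotter.boxes_of(l,"side")[:1]])
E
```

```text
(np.float64(17.72), np.float64(14.69), np.int64(115)) (np.float64(17.69), np.float64(14.62), np.int64(114)) (np.float64(258.74392376966233), np.float64(200.19897071092174)) (np.float64(258.71236789565506), np.float64(197.33305529962433))
lamp [array([0.743, 0.416, 0.07 ])]
cup [array([ 0.609, -0.117,  0.047])]
bowl [array([0.605, 0.345, 0.039])]
jar [array([ 0.742, -0.04 ,  0.052])]
```

The knob is within about 0.3 mm of its home height, so the pin is fully home. Handing in.

```bash
python3 -c "
from bench import workorder; print(workorder.finish_job())"
```

```text
the job is handed in; nothing more can be done
None
```

The bird now faces the yellow lamp and the turntable is locked again. I handed the job in with the gripper clear, at about 15 s of the 67 s allowed.

- **What I did:** I pulled the knob up, twisted it about 1.01 rad so that it stayed out, and let go. I then turned the plate about +40° by the post, twisted the knob back, and lowered the pin into the notch.
- **Pin home:** In the last pictures the knob sits within about 0.3 mm of its starting height, with the bar back at its starting angle.
- **Other things:** The cup, bowl and jar read within 3 mm of their starting places. The last lamp reading picked out the purple look-alike, so the yellow lamp was not re-measured. In the picture it stands where it was, and the gripper never went near it. The fingers stayed clear of the bird.
- **A disagreement:** Before the pin went in, the turn measured 40.1° from the tool's rotation but 40.6–41.4° from the tool and post positions. That is at or slightly beyond the pin's roughly 1° of play, but the pin dropped in without trouble.

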